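# Tare the sample scale with its sunken key

### The arm

A 6-joint arm with a two-finger parallel gripper is mounted at the origin on a cart in front of the work surface, level with it; the furniture and walls round the work are solid. World frame = base frame: x ahead of the robot, y to its left, z up, the work surface at z = 0. Lengths are in m, angles in rad, forces in N, time in s.
With the tool pointing down it reaches from about 0.3 to 0.875 m from the base axis. Payload 6.4 kg.
Tool frame: the origin (TCP) lies at the centre of the arm's flange, where the gripper is bolted on; the fingertips stand 173 mm ahead of it and the grasp point (between the pads) lies ctrl.grip_point_offset ahead of it (ctrl.grip_point_offset is the distance from the TCP to the grasp point, in m); z points along the fingers, y is the direction in which the jaws open and shut (so a half turn about z gives the same grasp; the last joint's range is limited). The gripper opens to 85 mm and grips with 20 to 120 N. Pads are 22 mm wide; open, the fingers measure 114 mm over their backs; the gripper's body (76 mm by 85 mm) begins 54 mm behind the grasp point. The pads swing forward as they close: fully open they stand 13 mm farther back than shut.
Start: joints at [-1.466, 0.181, 1.607, -0, 1.354, -0.206], TCP at [0.176, -0.547, 0.405] pointing down, gripper open.
Joint ranges: [-2.99, 2.99], [-0.89, 2.07], [0.3, 2.58], [-1.14, 4.28], [0, 2.63], [-3.12, 3.12]. Speed limits (rad/s): [2.57, 2.57, 3.01, 3.14, 3.14, 3.14].

### API

Orientations are given as a unit quaternion [w, x, y, z].
In Python, from bench import ctrl, cams, boxes_of, landmark_of gives the robot as it stands.
- The arm moves only by the shell command python3 -m handwheel 'ROWS'. ROWS is JSON, a list of rows, each an object with "offset": the shift along the tool's x, y, z in m, a list of three; "spin": the turn about the tool's z in degrees; "grip": the opening, from 0 (shut) to 1 (fully open). A call has 1 to 20 rows; each row is the pose to reach, as a shift and turn from the pose commanded when the call began, along the tool's axes at that moment; what a row does not reach only later rows make up. A row lasts 1/8 s, in which the tool goes at most 62.5 mm and 10.7 degrees, less where a joint would pass 70% of its speed; a pose out of reach is approached as far as the arm can. A call with a gripper value outside its range is refused whole. The fingers move at their own pace and stop on an object; the grip force is fixed at half the most. Time passes only in rows, so rows that repeat a pose let the fingers close. It gives the time, the measured TCP pose, the force and the opening at its end, in the units of the state.
- ctrl.get_obs(): the state, without advancing time (a new reading comes with each control period).
- cams.camera(name): name is "scene" or "side" or "wrist"; returns a dict with "color" (420x560x3 uint8, red, green, blue), "camera_matrix" (3x3 intrinsics, pixels), "view" (4x4, takes a point from world to camera coordinates); the wrist camera has in their place "tool_from_camera" (4x4, takes a point from camera to tool coordinates, whose origin is the TCP and whose axes are the flange's). Camera axes: x right, y up, looking along -z (the intrinsics and any distortion apply to the point x, -y, -z); pixel columns grow to the right and rows downward; lengths in m; the calibration is good to about 2 mm. A picture is of the moment at which its call begins: read the wrist's pose just before it. There is no depth.
- ctrl.hand_in(): hands the job in, once; it reports no verdict.
Trained networks look in a picture, given as the dict that the camera call returned (one of the last four; its "shot" number tells which), for a name from the list of things; names that differ only in an ending like _2 or _b are one class to them, and where a whole thing is asked for, a point or a joint stands for the part that bears it (a point fixed in the world has none). Each returns a list of dicts, best first, with "confidence" (0 to 1); they miss things now and then, are a little off and sometimes report something else, mostly with a low value. They report only what shows in the picture. A call takes as long as a camera call.
- boxes_of(picture, thing): "uv" ([column, row] in pixels, amid what is visible of it).
- landmark_of(picture, thing): "uv" ([column, row] in pixels: a listed point, or the origin of a listed thing).
The state is a dict: "time_s": time; "q": joint angles; "dq": joint speeds; "joint_efforts": joint torques, N m; "eef_pos": TCP position; "eef_rot": TCP orientation; "wrist_force": force on the tool from outside, world axes, zero at the start; "torque": the same for the moment, N m; "opening": opening from 0.0 (shut) to 1.0 (fully open).
Only numpy, scipy, OpenCV 4.12 (cv2) and the standard library are available. Lean on these libraries where they do the work, as an engineer would, in place of code of your own. Each camera call takes 0.05 s, during which the arm holds its last target.

### The job

Tare the scale with the empty beaker standing on it: on the key console, push the steel splash shutter fully aside to uncover the round well, reach a fingertip down into the well, press the sunken tare key fully down and keep it down for a good second. Then let the key come up and push the shutter fully home over the well again. Leave the beaker, the can beside the scale and the date stamp where they stand.

Things in the scene. Friction and masses are not known exactly. Their poses are not given: they have to be found in the camera images.
- console: Key console of the scale, a flat grey box fixed on the table left or right (the weighing platform on the other side), turned up to 20 degrees: 100 mm (its x, to the rear) by 150 (y, to its left) by 66 high. Origin: centre of the underside; flat deck on top. Dark display along the deck's rear; two rails, 6 mm wide and high, run along y at x -45 and +21 mm, the shutter between them.
- well_mouth (a point): Centre of the mouth of the round well, level with the deck, at (-12, +35, 66) mm of the console; its axes are those of the console. The well has upright walls, is 46 mm in diameter and 24 mm deep, so shut fingertips fit in at any turn if centred. At the start the shutter covers it.
- key_top (a point): Centre of the top of the tare key, a round grey button of 22 mm diameter in the middle of the well. Its top is 16 mm below the deck when up and 21 mm below when fully down.
- tare_key (a joint): Travel of the tare key: 0 m up, 0.005 m fully down. A spring brings it up; it starts to move at about 2.4 N and is fully down at about 6.4 N.
- shutter (a joint): Position of the shutter: 0 m fully home over the well, 0.056 m fully aside at its stop. It grows as the shutter slides towards the console's -y (its right) and starts between 0 and 0.012 m. It stays where it is left; about 1.5 N moves it.
- ridge (a point): Centre of the top edge of the shutter's ridge; axes as the console's. The shutter is a bare steel plate 60 mm (x) by 54 (y), its top 4 mm above the deck; the ridge across its middle is 56 mm long (x), 8 thick (y), its top 18 mm above the deck. Push either side of the ridge to slide it along y; with the shutter at 0 the ridge is over the well's centre.
- beaker_mid (a point): Centre, half-way up, of the clear open sample beaker, 56 mm wide and 79 mm high, loose on the weighing platform (a steel-topped square 110 mm wide and 30 mm high, fixed on the table). Not to be disturbed.
- can_mid (a point): Centre of an upright can, 66 mm wide and 122 mm high, loose on the table between the console and the platform. Not to be disturbed. Behind it stands the tall can seamer, its front 0.57 m ahead of the robot's base and over 1 m high: cross in front of it with the arm drawn in.
- stamp_mid (a point): Centre of the date stamp with its knob, 34 mm square and 70 mm high, loose on the table at the right, farther from the robot. Not to be disturbed.

How it is judged:
By the outcome, as a careful person would: the job done as asked, in the order asked, and still so for the second after the job is handed in, with the robot touching nothing.
It also fails if it takes over 48 s, if anything falls off the work surface, if the arm or the gripper's body presses on something with over 40 N, if the wrist force passes 120 N, or if a joint passes its speed limit or range.

## Working session

There is one attempt and no reset: what is moved stays moved. The work goes in short steps, Python scripts to look and compute and a shell command to move; the robot and the scene stay as the last step left them, time stands still between calls to the robot, and variables do not carry over. Pictures are saved under pics/ and viewed, and the job is handed in when it is done.

```bash
ls; mkdir -p pics; cat > h.py <<'E'
import numpy as np, cv2
from bench import ctrl, cams, boxes_of, landmark_of
def save(p,n): cv2.imwrite('pics/'+n+'.png', p['color'][:,:,::-1])
E
python3 - <<'E'
from h import *
o=ctrl.get_obs(); print({k:np.round(v,4) for k,v in o.items()}, ctrl.grip_point_offset)
for n in ["scene","side","wrist"]:
    p=cams.camera(n); save(p,n+'0'); print(n,[k for k in p], p['camera_matrix'].round(1).tolist())
    print(np.round(p.get('view',p.get('tool_from_camera')),4).tolist())
    for t in ["console","well_mouth","ridge","beaker_mid","can_mid","stamp_mid","key_top"]:
        for f in (landmark_of,boxes_of):
            print(t,f.__name__,[(np.round(r['uv'],1).tolist(),round(r['confidence'],2)) for r in f(p,t)[:3]])
print(ctrl.get_obs()['time_s'])
E
```

```text
pics
{'time_s': np.float64(0.0), 'q': array([-1.4663,  0.1816,  1.608 , -0.    ,  1.3538, -0.2063]), 'dq': array([ 0.0018,  0.0007, -0.0004,  0.0009,  0.    , -0.0013]), 'joint_efforts': array([ 3.00000e-04, -4.44870e+01, -3.51334e+01, -2.00000e-04,
        9.30000e-03, -1.00000e-04]), 'eef_pos': array([ 0.1758, -0.5472,  0.4038]), 'eef_rot': array([-9.000e-04,  9.880e-01,  1.548e-01,  0.000e+00]), 'wrist_force': array([-0.5084, -0.6059, -0.2073]), 'torque': array([ 0.0138, -0.0074, -0.0065]), 'opening': np.float64(1.0012)} 0.1547
scene ['color', 'camera_matrix', 'view', 'shot'] [[390.1, 0.0, 277.6], [0.0, 390.1, 214.3], [0.0, 0.0, 1.0]]
[[-0.7739, -0.6331, -0.0178, 0.3992], [0.2519, -0.3334, 0.9085, -0.2073], [-0.5811, 0.6986, 0.4175, -0.7743], [0.0, 0.0, 0.0, 1.0]]
console call [([342.1, 222.8], 0.76)]
console call [([342.6, 212.6], 0.87)]
well_mouth call [([344.0, 209.1], 0.92)]
well_mouth call [([342.6, 212.5], 0.82)]
ridge call [([343.1, 203.2], 0.6), ([238.6, 269.3], 0.44)]
ridge call [([341.5, 206.5], 0.72)]
beaker_mid call [([236.0, 270.7], 0.83)]
beaker_mid call [([235.4, 26
[... 753 characters left out ...]
)]
beaker_mid call [([323.8, 275.7], 0.67)]
can_mid call [([286.4, 226.4], 0.86), ([327.9, 188.0], 0.64)]
can_mid call [([284.9, 226.8], 0.74)]
stamp_mid call []
stamp_mid call []
key_top call []
key_top call []
wrist ['color', 'camera_matrix', 'tool_from_camera', 'shot'] [[354.1, 0.0, 280.0], [0.0, 354.1, 212.4], [0.0, 0.0, 1.0]]
[[0.0012, 0.9486, 0.3164, 0.0812], [1.0, -0.0011, -0.0006, -0.0001], [-0.0003, 0.3164, -0.9486, 0.0321], [0.0, 0.0, 0.0, 1.0]]
console call []
console call []
well_mouth call []
well_mouth call []
ridge call []
ridge call []
beaker_mid call []
beaker_mid call []
can_mid call []
can_mid call []
stamp_mid call []
stamp_mid call []
key_top call []
key_top call []
2.25
```

View pics/scene0.png

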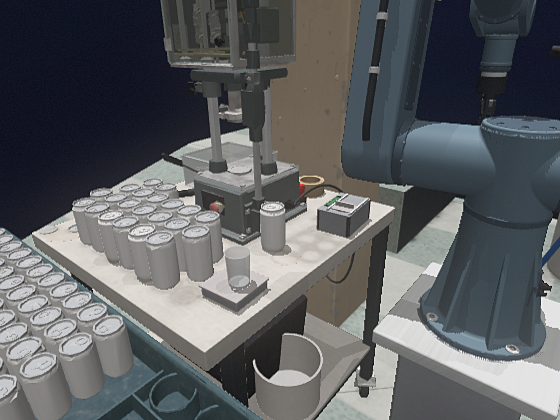

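View pics/side0.png

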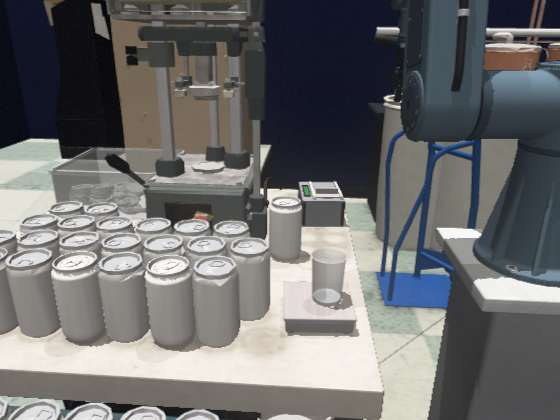

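View pics/wrist0.png

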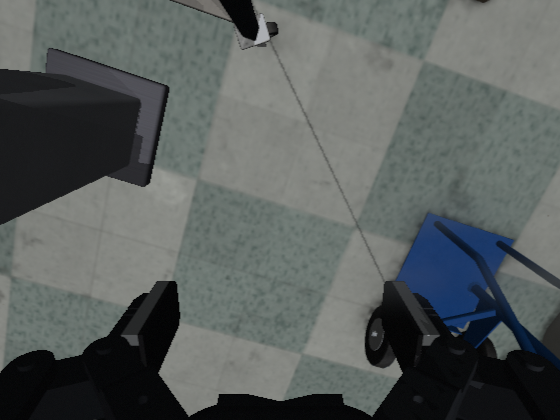

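```bash
cat >> h.py <<'E'
KS=np.array([[390.1,0,277.6],[0,390.1,214.3],[0,0,1]]);VS=np.array([[-0.7739,-0.6331,-0.0178,0.3992],[0.2519,-0.3334,0.9085,-0.2073],[-0.5811,0.6986,0.4175,-0.7743],[0,0,0,1]])
KD=np.array([[439.9,0,275.9],[0,439.9,208.4],[0,0,1]]);VD=np.array([[-0.9975,-0.0703,0.0105,0.526],[0.0347,-0.3519,0.9354,-0.1062],[-0.0621,0.9334,0.3535,-0.9109],[0,0,0,1]])
F=np.diag([1,-1,-1.])
def P(K,V): return K@F@V[:3]
def tri(Ps,uvs):
    A=[]
    for Pm,(u,v) in zip(Ps,uvs): A+= [u*Pm[2]-Pm[0], v*Pm[2]-Pm[1]]
    X=np.linalg.svd(np.array(A))[2][-1]; return X[:3]/X[3]
def proj(Pm,X):
    X=np.atleast_2d(X); x=np.c_[X,np.ones(len(X))]@Pm.T; return x[:,:2]/x[:,2:]
E
python3 - <<'E'
import ast
src=open('h.py').read()
from h import *
a,b=P(KS,VS),P(KD,VD)
for n,u,v in [("console",(342.1,222.8),(318.7,215.7)),("well",(344,209.1),(329.8,198.5)),("ridge",(343.1,203.2),(327.9,187)),("beaker",(236,270.7),(325,275.7)),("can",(272.9,225.4),(286.4,226.4))]:
    X=tri([a,b],[u,v]); print(n,X.round(4),(proj(a,X)-u).round(1),(proj(b,X)-v).round(1))
for V in (VS,VD): print('cam',(-V[:3,:3].T@V[:3,3]).round(3))
E
```

```text
console [ 0.4322 -0.2021  0.0035] [[-0.   0.8]] [[-0.2 -0.7]]
well [ 0.4091 -0.1675  0.0647] [[-0.   1.5]] [[-0.3 -1.4]]
ridge [ 0.4138 -0.1683  0.0883] [[-0.  -0.8]] [[0.1 0.7]]
beaker [0.4329 0.2385 0.0697] [[ 0.2 -2.6]] [[0.7 2.7]]
can [0.5046 0.0312 0.0678] [[-0.  0.]] [[-0. -0.]]
cam [-0.089  0.725  0.519]
cam [0.472 0.85  0.416]
```

The scene and side views show the console at the right: scene about (343,212), side about (320,203). Its ridge and shutter face up. The can is at scene (273,225) and the beaker on its platform at (237,268). The wrist camera shows only floor. I triangulated the console at about (0.43,-0.20) with a yaw near 15°, and I'll bring the wrist camera over it next.

```bash
python3 -m handwheel '[{"offset":[0.02,-0.02,0],"spin":0,"grip":0},{"offset":[0.06,-0.056,0],"spin":0,"grip":0},{"offset":[0.10,-0.093,0],"spin":0,"grip":0},{"offset":[0.14,-0.13,0],"spin":0,"grip":0},{"offset":[0.18,-0.168,0],"spin":0,"grip":0},{"offset":[0.22,-0.205,0],"spin":0,"grip":0},{"offset":[0.26,-0.242,0],"spin":0,"grip":0},{"offset":[0.28,-0.261,0.02],"spin":0,"grip":0},{"offset":[0.29,-0.27,0.04],"spin":0,"grip":0},{"offset":[0.29,-0.27,0.04],"spin":0,"grip":0},{"offset":[0.29,-0.27,0.04],"spin":0,"grip":0}]'
python3 - <<'E'
from h import *
o=ctrl.get_obs(); print(o['eef_pos'].round(4),o['eef_rot'].round(4),o['opening'].round(3),o['time_s'])
p=cams.camera('wrist'); save(p,'w1'); np.savez('w1.npz',pos=o['eef_pos'],rot=o['eef_rot'],K=p['camera_matrix'],T=p['tool_from_camera'])
for t in ["console","well_mouth","ridge","stamp_mid"]:
    print(t,[(np.round(r['uv'],1).tolist(),round(r['confidence'],2)) for r in landmark_of(p,t)[:3]])
E
```

```text
time_s: 3.62
eef_pos: [0.3695, -0.2023, 0.3655]
eef_rot: [0.0, 0.988, 0.155, 0.0]
wrist_force: [-0.2, -0.4, 0.0]
opening: -0.0Traceback (most recent call last):
  File "<stdin>", line 2, in <module>
AttributeError: 'float' object has no attribute 'round'
```

```bash
cat >> h.py <<'E'
def look(n,things):
    o=ctrl.get_obs(); print(np.round(o['eef_pos'],4),np.round(o['eef_rot'],4),'F',np.round(o['wrist_force'],1),'op',round(float(o['opening']),3),'t',o['time_s'])
    p=cams.camera('wrist'); save(p,n); np.savez(n+'.npz',pos=o['eef_pos'],rot=o['eef_rot'],K=p['camera_matrix'],T=p['tool_from_camera'])
    for t in things:
        print(t,[(np.round(r['uv'],1).tolist(),round(r['confidence'],2)) for r in landmark_of(p,t)[:3]])
    return p
def wP(n):
    from scipy.spatial.transform import Rotation as R
    d=np.load(n+'.npz'); w,x,y,z=d['rot']; M=np.eye(4); M[:3,:3]=R.from_quat([x,y,z,w]).as_matrix(); M[:3,3]=d['pos']
    return P(d['K'],np.linalg.inv(M@d['T']))
def onz(Pm,uv,z):
    # intersection of the ray with plane z
    A=np.array([uv[0]*Pm[2]-Pm[0], uv[1]*Pm[2]-Pm[1]]); return np.linalg.solve(A[:,:2],-A[:,2]*z-A[:,3])
E
python3 - <<'E'
from h import *
look('w1',["console","well_mouth","ridge","stamp_mid"])
E
```

```text
[ 0.3695 -0.2023  0.3655] [5.000e-04 9.880e-01 1.547e-01 2.000e-04] F [-0.2 -0.4  0. ] op -0.0 t 3.625
console [([305.4, 123.8], 0.98)]
well_mouth [([262.4, 133.3], 0.92)]
ridge [([271.3, 139.3], 0.66)]
stamp_mid []
```

View pics/w1.png

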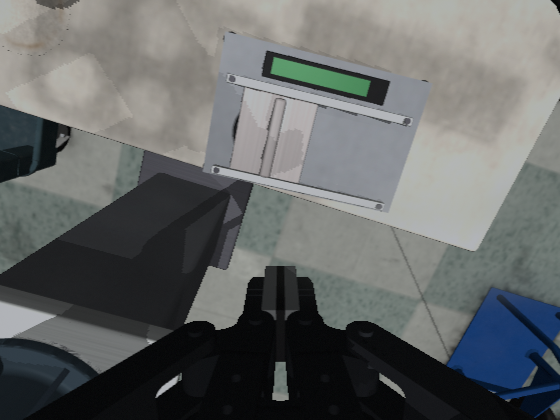

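The wrist view shows the deck with corners near (225,31), (429,81), (388,211) and (204,172), and the ridge running from (280,98) to (266,176). A dark sliver of the well shows at the left, around (236,127), and no stamp is in view. Next I'll fit the pose.

```bash
python3 - <<'E'
from h import *
from scipy.optimize import least_squares
Pm=wP('w1')
# console pts: deck corners
obj=np.array([[50,75,66],[50,-75,66],[-50,-75,66],[-50,75,66]])/1e3
uv=np.array([[225,31],[429,81],[388,211],[204,172]],float)
def W(p,o): c,s=np.cos(p[2]),np.sin(p[2]); return np.c_[p[0]+c*o[:,0]-s*o[:,1],p[1]+s*o[:,0]+c*o[:,1],o[:,2]+p[3]]
for free in (0,1):
    f=lambda p:(proj(Pm,W(np.r_[p[:3],p[3]*free],obj))-uv).ravel()
    r=least_squares(f,[.43,-.2,.25,0]); p=np.r_[r.x[:3],r.x[3]*free]
    print(p.round(4),np.degrees(p[2]).round(2),r.fun.round(1))
    well=W(p,np.array([[-.012,.035,.066]]))[0]; print('well',well.round(4),'uv',proj(Pm,well).round(1))
    c,s=np.cos(p[2]),np.sin(p[2])
    for q in [(280,98),(266,176)]:
        d=onz(Pm,q,.084+p[3])-p[:2]; print('ridge end console xy',(np.array([[c,s],[-s,c]])@d).round(4))
a,b=P(KS,VS),P(KD,VD)
for n,u,v,w in [("console",(342.1,222.8),(318.7,215.7),(305.4,123.8)),("well",(344,209.1),(329.8,198.5),(262.4,133.3)),("ridge",(343.1,203.2),(327.9,187),(271.3,139.3))]:
    X=tri([a,b,Pm],[u,v,w]); print(n,X.round(4),(proj(a,X)-u).round(1),(proj(b,X)-v).round(1),(proj(Pm,X)-w).round(1))
E
```

```text
[ 0.4315 -0.2079  0.0973  0.    ] 5.57 [-1.9 -0.2  3.3 -0.1  0.8  0.8 -2.2  0.4]
well [ 0.4162 -0.1742  0.066 ] uv [[262.8 134.4]]
ridge end console xy [0.0159 0.028 ]
ridge end console xy [-0.0382  0.0265]
[ 0.4316 -0.2082  0.0974 -0.0045] 5.58 [-0.4  1.1  1.2  0.3 -0.3 -0.8 -0.5 -0.7]
well [ 0.4162 -0.1746  0.0615] uv [[263.5 133.8]]
ridge end console xy [0.0159 0.0284]
ridge end console xy [-0.0392  0.0268]
console [ 0.4321 -0.2062  0.002 ] [[0.7 0.8]] [[-0.1 -0.8]] [[-0.7 -2.9]]
well [ 0.4119 -0.1732  0.0622] [[0.1 1.4]] [[-1.6 -1.2]] [[-2.3  5.6]]
ridge [ 0.416  -0.1788  0.0846] [[ 1.2 -0.9]] [[-1.   0.8]] [[-3.5  0.3]]
```

```bash
python3 -m handwheel '[{"offset":[0.02,-0.01,0.02],"spin":6,"grip":0},{"offset":[0.05,-0.024,0.05],"spin":12.2,"grip":0},{"offset":[0.056,-0.027,0.065],"spin":12.2,"grip":0},{"offset":[0.056,-0.027,0.065],"spin":12.2,"grip":0},{"offset":[0.056,-0.027,0.065],"spin":12.2,"grip":0}]'
python3 - <<'E'
from h import *
look('w2',["well_mouth","ridge"])
E
```

```text
time_s: 4.5
eef_pos: [0.4144, -0.1596, 0.3005]
eef_rot: [0.0, 0.999, 0.049, 0.0]
wrist_force: [-0.4, 0.2, 0.3]
opening: 0.001
[ 0.4144 -0.1596  0.3005] [5.000e-04 9.988e-01 4.910e-02 4.000e-04] F [-0.4  0.2  0.3] op 0.001 t 4.5
well_mouth [([301.0, 236.9], 0.58)]
ridge []
```

View pics/w2.png

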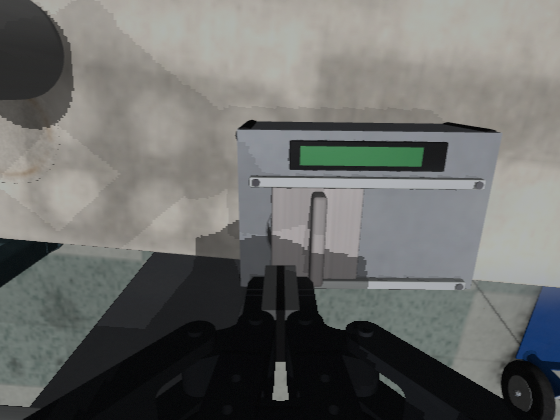

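```bash
python3 - <<'E'
import cv2
i=cv2.imread('pics/w2.png')[110:300,225:510]; cv2.imwrite('pics/w2z.png',cv2.resize(i,None,fx=2.8,fy=2.8,interpolation=cv2.INTER_CUBIC))
E
```

```text
(no output)
```

View pics/w2z.png

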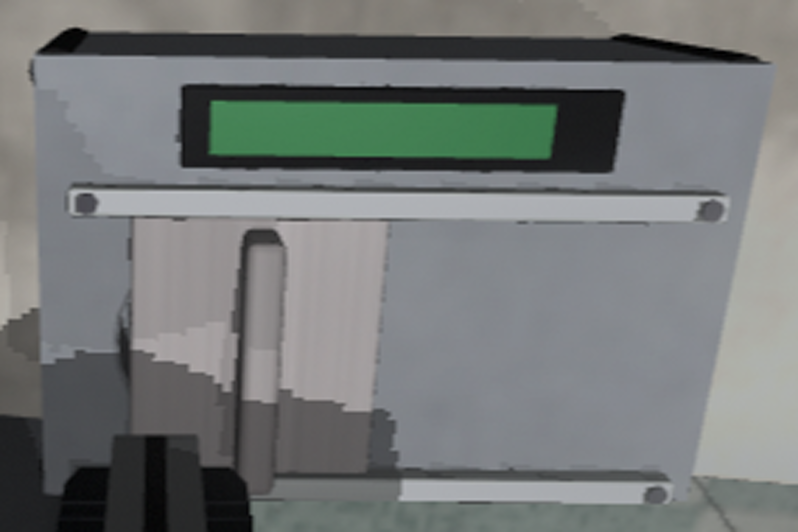

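```bash
python3 - <<'E'
from h import *
from scipy.optimize import least_squares
P1,P2=wP('w1'),wP('w2')
obj=np.array([[50,75,66],[50,-75,66],[-50,-75,66],[-50,75,66]])/1e3
u1=np.array([[225,31],[429,81],[388,211],[204,172]],float)
u2=np.array([[237.5,129.6],[500.4,132.9],[472.1,287.5],[240.4,286.8]])
def W(p,o): c,s=np.cos(p[2]),np.sin(p[2]); return np.c_[p[0]+c*o[:,0]-s*o[:,1],p[1]+s*o[:,0]+c*o[:,1],o[:,2]+p[3]]
for nm,L in (('2',[(P2,u2)]),('both',[(P1,u1),(P2,u2)])):
    f=lambda p:np.concatenate([(proj(a,W(p,obj))-b).ravel() for a,b in L])
    r=least_squares(f,[.43,-.2,.1,0]); p=r.x
    print(nm,p.round(4),np.degrees(p[2]).round(2),r.fun.round(1))
    print('well',W(p,np.array([[-.012,.035,.066]]))[0].round(4))
    c,s=np.cos(p[2]),np.sin(p[2])
    for q in [(319.3,197),(316.4,285.7)]:
        d=onz(P2,q,.084+p[3])-p[:2]; print('ridge end',(np.array([[c,s],[-s,c]])@d).round(4))
tip=np.load('w2.npz')['pos']-[0,0,.173]; print('tip uv',proj(P2,tip), 'console',(np.array([[c,s],[-s,c]])@(tip[:2]-p[:2])).round(4))
E
```

```text
2 [ 0.4309 -0.2088  0.0917 -0.0021] 5.25 [-0.7  0.6  1.3 -0.6 -1.7  0.4  1.1 -0.3]
well [ 0.4158 -0.175   0.0639]
ridge end [0.0163 0.0288]
ridge end [-0.0387  0.0282]
both [ 0.4312 -0.2085  0.094  -0.0023] 5.39 [-0.3  0.9  2.6  1.3  0.2  0.8 -1.   0.1 -1.3  0.4  0.5 -1.5 -2.  -0.4
  1.  -0.7]
well [ 0.416  -0.1748  0.0637]
ridge end [0.016  0.0285]
ridge end [-0.039  0.028]
tip uv [[279.46812273 284.7540133 ]] console [-0.0121  0.0502]
```

```bash
python3 -m handwheel '[{"offset":[0,0,0.02],"spin":0,"grip":0},{"offset":[0,0,0.042],"spin":0,"grip":0},{"offset":[0,0,0.052],"spin":0,"grip":0},{"offset":[0,0.004,0.052],"spin":0,"grip":0},{"offset":[0,0.010,0.052],"spin":0,"grip":0},{"offset":[0,0.017,0.052],"spin":0,"grip":0},{"offset":[0,0.024,0.052],"spin":0,"grip":0},{"offset":[0,0.031,0.052],"spin":0,"grip":0},{"offset":[0,0.038,0.052],"spin":0,"grip":0},{"offset":[0,0.045,0.052],"spin":0,"grip":0},{"offset":[0,0.051,0.052],"spin":0,"grip":0},{"offset":[0,0.055,0.052],"spin":0,"grip":0},{"offset":[0,0.055,0.052],"spin":0,"grip":0}]'
python3 - <<'E'
from h import *
look('w3',["well_mouth","key_top","ridge"])
E
```

```text
time_s: 6.28
eef_pos: [0.4199, -0.2137, 0.2477]
eef_rot: [-0.0, 0.999, 0.049, 0.0]
wrist_force: [-0.9, 2.0, 3.0]
opening: 0.001
[ 0.4199 -0.2137  0.2477] [-1.000e-04  9.988e-01  4.880e-02  0.000e+00] F [-0.9  2.   3. ] op 0.001 t 6.275
well_mouth [([196.1, 272.4], 0.97)]
key_top [([202.7, 257.7], 0.59)]
ridge [([320.4, 293.7], 0.66)]
```

View pics/w3.png

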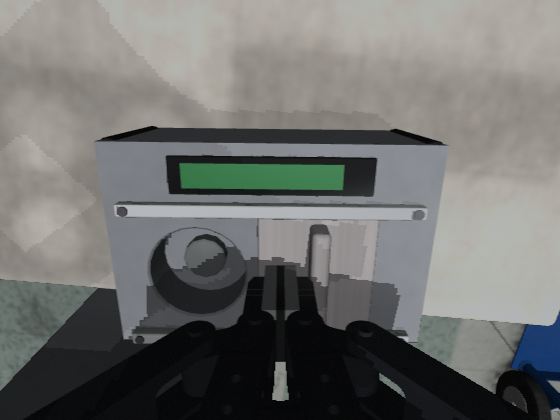

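The well at (197,270) and its key at (205,252) are now uncovered, and the shutter is almost aside. I'll push it on to the stop.

```bash
python3 -m handwheel '[{"offset":[0,0.003,0],"spin":0,"grip":0},{"offset":[0,0.005,0],"spin":0,"grip":0},{"offset":[0,0.005,0],"spin":0,"grip":0}]'; python3 -m handwheel '[{"offset":[0,0.002,0],"spin":0,"grip":0},{"offset":[0,0.004,0],"spin":0,"grip":0},{"offset":[0,0.004,0],"spin":0,"grip":0}]'
```

```text
time_s: 6.85
eef_pos: [0.4202, -0.2159, 0.2474]
eef_rot: [-0.004, 0.999, 0.049, -0.001]
wrist_force: [-0.3, 18.0, 13.6]
opening: 0.003
time_s: 7.22
eef_pos: [0.4204, -0.2176, 0.2473]
eef_rot: [-0.007, 0.999, 0.049, -0.001]
wrist_force: [-0.3, 32.5, 22.8]
opening: 0.001
```

```bash
python3 -m handwheel '[{"offset":[0,-0.010,0],"spin":0,"grip":0},{"offset":[0,-0.014,-0.01],"spin":0,"grip":0},{"offset":[0,-0.014,-0.045],"spin":0,"grip":0},{"offset":[0,-0.014,-0.055],"spin":0,"grip":0},{"offset":[0,-0.014,-0.055],"spin":0,"grip":0}]'
python3 - <<'E'
from h import *
look('w4',["well_mouth","key_top","ridge"])
i=cv2.imread('pics/w4.png')[100:380,60:460]; cv2.imwrite('pics/w4z.png',cv2.resize(i,None,fx=2,fy=2,interpolation=cv2.INTER_CUBIC))
E
```

```text
time_s: 7.85
eef_pos: [0.4195, -0.2092, 0.3034]
eef_rot: [0.001, 0.999, 0.049, 0.001]
wrist_force: [0.5, 0.7, -0.1]
opening: 0.002
[ 0.4195 -0.2092  0.3034] [9.000e-04 9.988e-01 4.870e-02 8.000e-04] F [ 0.5  0.7 -0.1] op 0.002 t 7.85
well_mouth [([225.0, 231.4], 0.69)]
key_top [([226.2, 224.8], 0.74)]
ridge [([314.9, 242.3], 0.87)]
```

View pics/w4z.png

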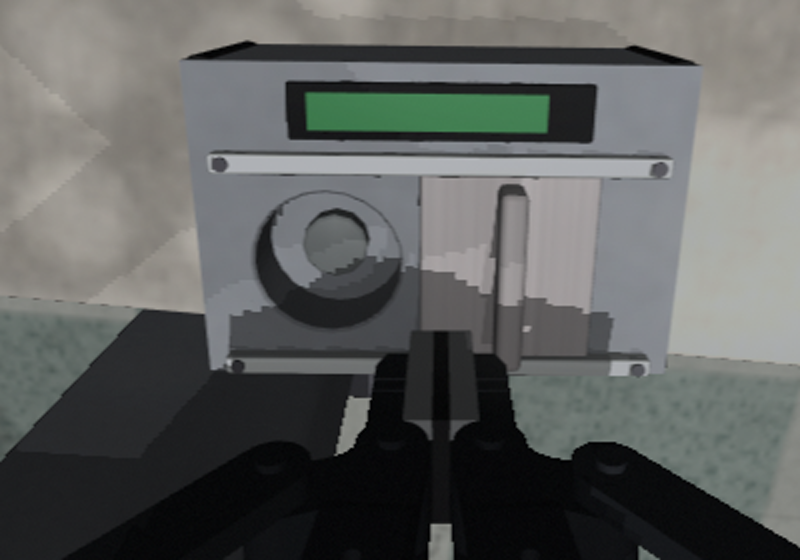

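```bash
python3 - <<'E'
from h import *
from scipy.optimize import least_squares
Ps=[wP('w1'),wP('w2'),wP('w4')]
z=lambda *q:np.array(q,float)/2+[60,100]
obj=np.array([[50,75,66],[50,-75,66],[-50,-75,66],[-50,75,66]])/1e3
us=[np.array([[225,31],[429,81],[388,211],[204,172]],float),np.array([[237.5,129.6],[500.4,132.9],[472.1,287.5],[240.4,286.8]]),z((182,60),(701,65),(665,374),(212,372))]
def W(p,o): c,s=np.cos(p[2]),np.sin(p[2]); return np.c_[p[0]+c*o[:,0]-s*o[:,1],p[1]+s*o[:,0]+c*o[:,1],o[:,2]+p[3]]
f=lambda p:np.concatenate([(proj(a,W(p,obj))-b).ravel() for a,b in zip(Ps,us)])
r=least_squares(f,[.43,-.2,.1,0]); p=r.x
print(p.round(4),np.degrees(p[2]).round(2),r.fun.round(1))
print('well',W(p,np.array([[-.012,.035,.066]]))[0].round(4))
c,s=np.cos(p[2]),np.sin(p[2]); R=np.array([[c,s],[-s,c]])
for q in z((513,196),(508,370)): print('ridge',(R@(onz(Ps[2],q,.084+p[3])-p[:2])).round(4))
w=np.array([onz(Ps[2],q,.066+p[3]) for q in z((256,250),(402,258),(325,190),(333,328))])
wc=np.array([w[:2].mean(0)[1],w[2:].mean(0)[0]]); print('well c',wc[::-1].round(4),'diam',np.linalg.norm(w[0]-w[1]).round(4),np.linalg.norm(w[2]-w[3]).round(4))
k=np.array([onz(Ps[2],q,.050+p[3]) for q in z((303,242),(371,242),(336,208),(338,276))]); print('key c',k[2:].mean(0)[0].round(4),k[:2].mean(0)[1].round(4),np.linalg.norm(k[0]-k[1]).round(4),np.linalg.norm(k[2]-k[3]).round(4))
pos=np.load('w4.npz')['pos']; print('tip',(R@(pos[:2]-p[:2])).round(4))
t=np.array([.416,-.175]); d=t-pos[:2]; print('world d',d, 'tool d', (np.array([[c,s],[s,-c]])@d).round(4))
E
```

```text
[ 0.431  -0.2086  0.0926 -0.0022] 5.3 [-0.2  1.1  2.7  1.8  0.1  1.2 -1.1  0.2 -1.1  0.6  0.8 -0.9 -2.   0.1
  0.9 -0.5 -1.3  0.4  0.4 -0.5 -0.  -1.3  0.3 -1.3]
well [ 0.4158 -0.1748  0.0638]
ridge [ 0.0154 -0.0202]
ridge [-0.0394 -0.0208]
well c [ 0.4164 -0.1749] diam 0.0456 0.0464
key c 0.417 -0.1753 0.0228 0.0242
tip [-0.0115  0.0005]
world d [-0.00352065  0.03419231] tool d [-0.0003 -0.0344]
```

The ridge now sits at y = -20.5 mm against a stop at -21, so the shutter is fully aside. The well centre fits agree at (0.416,-0.175). Now I'll move over the well and go down.

```bash
python3 -m handwheel '[{"offset":[0,-0.017,0],"spin":0,"grip":0},{"offset":[0,-0.0344,0.0],"spin":0,"grip":0},{"offset":[0,-0.0344,0.02],"spin":0,"grip":0},{"offset":[0,-0.0344,0.04],"spin":0,"grip":0},{"offset":[0,-0.0344,0.058],"spin":0,"grip":0},{"offset":[0,-0.0344,0.066],"spin":0,"grip":0},{"offset":[0,-0.0344,0.074],"spin":0,"grip":0},{"offset":[0,-0.0344,0.074],"spin":0,"grip":0}]'; python3 -m handwheel '[{"offset":[0,0,0.003],"spin":0,"grip":0},{"offset":[0,0,0.006],"spin":0,"grip":0},{"offset":[0,0,0.009],"spin":0,"grip":0},{"offset":[0,0,0.009],"spin":0,"grip":0}]'
```

```text
time_s: 9.05
eef_pos: [0.4159, -0.1741, 0.2285]
eef_rot: [-0.0, 0.999, 0.049, -0.0]
wrist_force: [0.0, -0.6, 1.2]
opening: -0.001
time_s: 9.55
eef_pos: [0.4162, -0.1746, 0.22]
eef_rot: [0.0, 0.999, 0.049, 0.0]
wrist_force: [-0.6, 0.4, 5.8]
opening: -0.004
```

```bash
python3 -m handwheel '[{"offset":[0,0,0.002],"spin":0,"grip":0},{"offset":[0,0,0.004],"spin":0,"grip":0},{"offset":[0,0,0.004],"spin":0,"grip":0}]';python3 -m handwheel '[{"offset":[0,0,0.001],"spin":0,"grip":0},{"offset":[0,0,0.002],"spin":0,"grip":0},{"offset":[0,0,0.002],"spin":0,"grip":0}]'
```

```text
time_s: 9.93
eef_pos: [0.4165, -0.1747, 0.2181]
eef_rot: [0.0, 0.999, 0.049, -0.0]
wrist_force: [-9.0, 5.2, 31.3]
opening: -0.004
time_s: 10.3
eef_pos: [0.4167, -0.1748, 0.2178]
eef_rot: [0.0, 0.999, 0.049, -0.0]
wrist_force: [-16.9, 9.5, 53.7]
opening: -0.001
```

```bash
python3 -m handwheel '[{"offset":[0,0,-0.002],"spin":0,"grip":0},{"offset":[0,0,-0.002],"spin":0,"grip":0},{"offset":[0,0,-0.002],"spin":0,"grip":0},{"offset":[0,0,-0.002],"spin":0,"grip":0},{"offset":[0,0,-0.002],"spin":0,"grip":0},{"offset":[0,0,-0.002],"spin":0,"grip":0},{"offset":[0,0,-0.002],"spin":0,"grip":0},{"offset":[0,0,-0.002],"spin":0,"grip":0},{"offset":[0,0,-0.002],"spin":0,"grip":0},{"offset":[0,0,-0.002],"spin":0,"grip":0},{"offset":[0,0,-0.002],"spin":0,"grip":0},{"offset":[0,0,-0.002],"spin":0,"grip":0}]'
```

```text
time_s: 11.8
eef_pos: [0.4165, -0.1747, 0.2181]
eef_rot: [0.0, 0.999, 0.049, 0.0]
wrist_force: [-9.4, 5.7, 30.8]
opening: -0.001
```

Key held fully down for over 1.5 s: the tip was about 21 mm below the deck at 31 N. Now I'll lift, go round to the far side of the ridge, and look.

```bash
python3 -m handwheel '[{"offset":[0,0,-0.004],"spin":0,"grip":0},{"offset":[0,0,-0.012],"spin":0,"grip":0},{"offset":[0,0,-0.03],"spin":0,"grip":0},{"offset":[0,0,-0.055],"spin":0,"grip":0},{"offset":[0,0.005,-0.075],"spin":0,"grip":0},{"offset":[0,0.03,-0.08],"spin":0,"grip":0},{"offset":[0,0.06,-0.08],"spin":0,"grip":0},{"offset":[0,0.076,-0.08],"spin":0,"grip":0},{"offset":[0,0.076,-0.08],"spin":0,"grip":0}]'
python3 - <<'E'
from h import *
look('w5',["key_top","ridge"])
E
```

```text
time_s: 12.92
eef_pos: [0.4232, -0.2506, 0.2953]
eef_rot: [-0.0, 0.999, 0.048, -0.0]
wrist_force: [-0.3, 0.6, 0.1]
opening: -0.001
[ 0.4232 -0.2506  0.2953] [-4.000e-04  9.988e-01  4.820e-02 -3.000e-04] F [-0.3  0.6  0.1] op -0.001 t 12.925
key_top []
ridge [([245.4, 248.3], 0.93)]
```

View pics/w5.png

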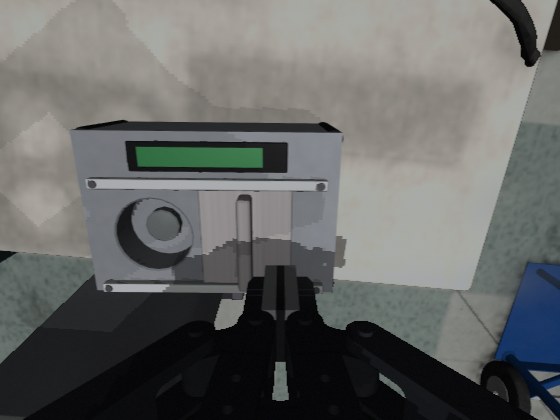

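The shutter is still aside with its ridge at (244,240). The key at (164,222) is up, and the tip is over the far side of the ridge. Lowering, then pushing the shutter home.

```bash
python3 -m handwheel '[{"offset":[0,0,0.02],"spin":0,"grip":0},{"offset":[0,0,0.04],"spin":0,"grip":0},{"offset":[0,0,0.046],"spin":0,"grip":0},{"offset":[0,-0.004,0.046],"spin":0,"grip":0},{"offset":[0,-0.010,0.046],"spin":0,"grip":0},{"offset":[0,-0.017,0.046],"spin":0,"grip":0},{"offset":[0,-0.024,0.046],"spin":0,"grip":0},{"offset":[0,-0.031,0.046],"spin":0,"grip":0},{"offset":[0,-0.038,0.046],"spin":0,"grip":0},{"offset":[0,-0.045,0.046],"spin":0,"grip":0},{"offset":[0,-0.052,0.046],"spin":0,"grip":0},{"offset":[0,-0.058,0.046],"spin":0,"grip":0},{"offset":[0,-0.061,0.046],"spin":0,"grip":0},{"offset":[0,-0.061,0.046],"spin":0,"grip":0}]';python3 -m handwheel '[{"offset":[0,-0.002,0],"spin":0,"grip":0},{"offset":[0,-0.004,0],"spin":0,"grip":0},{"offset":[0,-0.004,0],"spin":0,"grip":0}]'
```

```text
time_s: 14.82
eef_pos: [0.4175, -0.1897, 0.2497]
eef_rot: [0.001, 0.999, 0.049, 0.0]
wrist_force: [2.4, -5.3, 0.1]
opening: 0.003
time_s: 15.2
eef_pos: [0.4174, -0.1862, 0.2507]
eef_rot: [0.001, 0.999, 0.049, 0.0]
wrist_force: [-1.3, -1.4, 11.5]
opening: 0.001
```

```bash
python3 - <<'E'
from h import *
look('w6',["ridge"])
i=cv2.imread('pics/w6.png')[100:400,130:530]; cv2.imwrite('pics/w6z.png',cv2.resize(i,None,fx=2,fy=2,interpolation=cv2.INTER_CUBIC))
E
```

```text
[ 0.4174 -0.1862  0.2507] [9.000e-04 9.988e-01 4.880e-02 4.000e-04] F [-1.3 -1.4 11.5] op 0.001 t 15.2
ridge [([253.7, 291.1], 0.64)]
```

View pics/w6z.png

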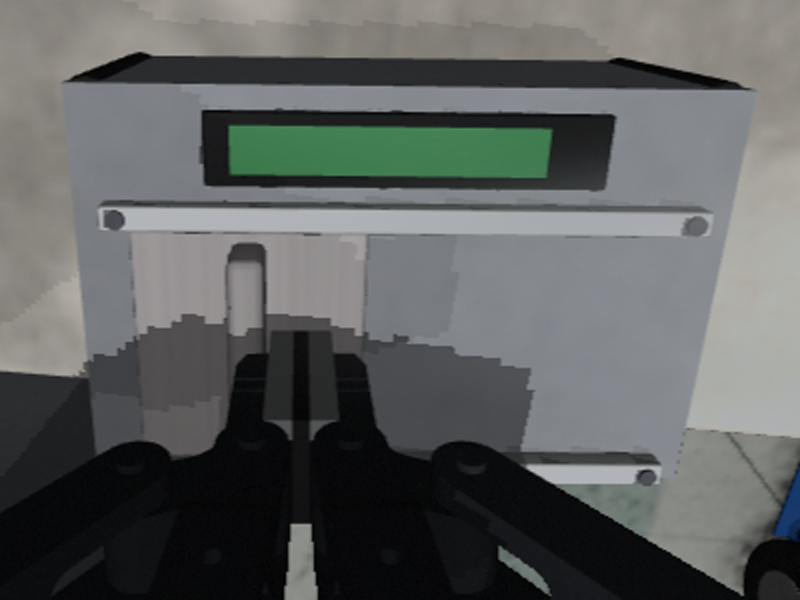

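```bash
python3 - <<'E'
from h import *
p=np.array([.431,-.2086,.0926,-.001]); c,s=np.cos(p[2]),np.sin(p[2]); R=np.array([[c,s],[-s,c]]); Pm=wP('w6')
z=lambda *q:np.array(q,float)/2+[130,100]
for q,h in [((246,264),.084),((246,332),.084),((133,240),.07),((366,240),.070),((232,290),.084),((263,290),.084),((65,83),.066),((755,91),.066)]: print(q,(R@(onz(Pm,z(q)[0],h+p[3])-p[:2])).round(4))
E
```

```text
(246, 264) [0.0161 0.0344]
(246, 332) [0.0005 0.0347]
(133, 240) [0.0162 0.0608]
(366, 240) [0.0164 0.0085]
(232, 290) [0.0102 0.0375]
(263, 290) [0.0103 0.031 ]
(65, 83) [0.0504 0.0739]
(755, 91) [ 0.0495 -0.0745]
```

```bash
python3 -m handwheel '[{"offset":[0,0.008,0],"spin":0,"grip":0},{"offset":[0,0.008,0.002],"spin":0,"grip":0},{"offset":[0,0.004,0.002],"spin":0,"grip":0},{"offset":[0,0.0,0.002],"spin":0,"grip":0},{"offset":[0,0.0,0.002],"spin":0,"grip":0}]';python3 -m handwheel '[{"offset":[0,-0.002,0],"spin":0,"grip":0},{"offset":[0,-0.003,0],"spin":0,"grip":0},{"offset":[0,-0.003,0],"spin":0,"grip":0}]'
```

```text
time_s: 15.92
eef_pos: [0.4177, -0.1863, 0.2504]
eef_rot: [0.001, 0.999, 0.049, 0.0]
wrist_force: [-7.2, -1.4, 24.4]
opening: 0.002
time_s: 16.3
eef_pos: [0.4175, -0.1848, 0.2506]
eef_rot: [0.004, 0.999, 0.049, 0.001]
wrist_force: [-7.3, -10.6, 21.1]
opening: 0.002
```

```bash
python3 -m handwheel '[{"offset":[0,0.006,0],"spin":0,"grip":0},{"offset":[0,0.006,-0.0045],"spin":0,"grip":0},{"offset":[0,0.003,-0.0045],"spin":0,"grip":0},{"offset":[0,0.001,-0.0045],"spin":0,"grip":0},{"offset":[0,0.001,-0.0045],"spin":0,"grip":0}]';python3 -m handwheel '[{"offset":[0,-0.002,0],"spin":0,"grip":0},{"offset":[0,-0.003,0],"spin":0,"grip":0},{"offset":[0,-0.003,0],"spin":0,"grip":0}]'
```

```text
time_s: 16.92
eef_pos: [0.4168, -0.1841, 0.2521]
eef_rot: [0.002, 0.999, 0.049, -0.0]
wrist_force: [-1.5, -9.1, 0.7]
opening: 0.0
time_s: 17.3
eef_pos: [0.4167, -0.1829, 0.2522]
eef_rot: [0.004, 0.999, 0.049, 0.0]
wrist_force: [-1.6, -19.1, -7.0]
opening: 0.004
```

That was a clean 19 N against the home stop. Backing off and checking.

```bash
python3 -m handwheel '[{"offset":[0,0.006,0],"spin":0,"grip":0},{"offset":[0,0.012,0],"spin":0,"grip":0},{"offset":[0,0.014,-0.02],"spin":0,"grip":0},{"offset":[-0.02,0.014,-0.06],"spin":0,"grip":0},{"offset":[-0.05,0.02,-0.10],"spin":0,"grip":0},{"offset":[-0.05,0.02,-0.12],"spin":0,"grip":0},{"offset":[-0.05,0.02,-0.12],"spin":0,"grip":0},{"offset":[-0.05,0.02,-0.12],"spin":0,"grip":0}]'
python3 - <<'E'
from h import *
look('w7',["ridge"])
for n in ("scene","side"): save(cams.camera(n),n+'7')
i=cv2.imread('pics/w7.png')[20:280,130:530]; cv2.imwrite('pics/w7z.png',cv2.resize(i,None,fx=2,fy=2,interpolation=cv2.INTER_CUBIC))
cv2.imwrite('pics/both7.png',np.hstack([cv2.imread('pics/scene7.png')[120:400,140:420],cv2.imread('pics/side7.png')[120:400,160:440]]))
for n in ("scene","side"):
    a=cv2.imread(f'pics/{n}0.png');b=cv2.imread(f'pics/{n}7.png'); d=cv2.absdiff(a,b).max(2)
    cv2.imwrite(f'pics/d{n}.png',d)
E
```

```text
time_s: 18.3
eef_pos: [0.3686, -0.2046, 0.3709]
eef_rot: [-0.001, 0.999, 0.049, -0.001]
wrist_force: [-0.2, -0.4, -0.7]
opening: -0.002
[ 0.3686 -0.2046  0.3709] [-9.000e-04  9.988e-01  4.910e-02 -7.000e-04] F [-0.2 -0.4 -0.7] op -0.002 t 18.3
ridge [([243.7, 139.6], 0.83)]
```

View pics/w7z.png

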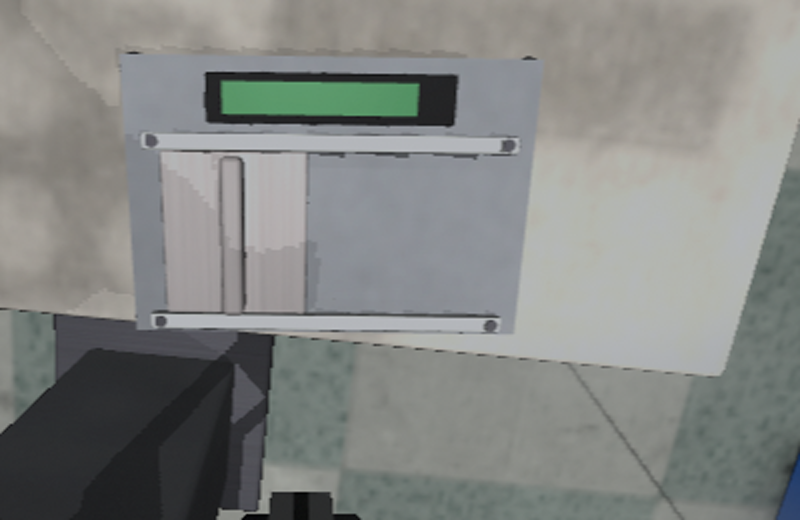

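View pics/both7.png

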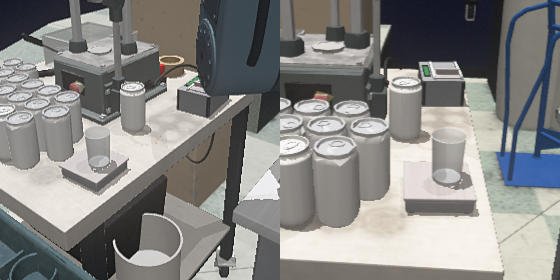

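View pics/dscene.png

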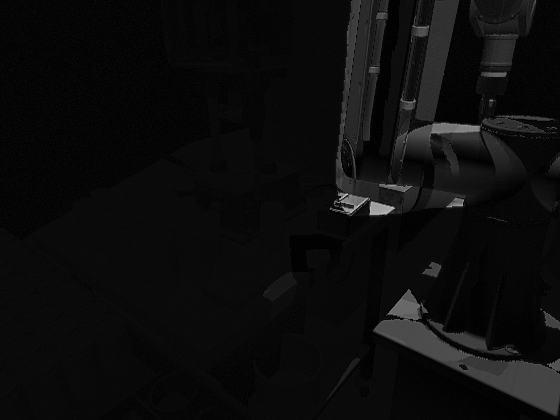

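```bash
python3 - <<'E'
from h import *
from scipy.optimize import least_squares
Pm=wP('w7'); z=lambda *q:np.array(q,float)/2+[130,20]
obj=np.array([[50,75,66],[50,-75,66],[-50,-75,66],[-50,75,66]])/1e3
u=z((121,53),(543,59),(514,334),(136,329))
def W(p,o): c,s=np.cos(p[2]),np.sin(p[2]); return np.c_[p[0]+c*o[:,0]-s*o[:,1],p[1]+s*o[:,0]+c*o[:,1],o[:,2]]
r=least_squares(lambda p:(proj(Pm,W(p,obj))-u).ravel(),[.43,-.2,.1]); p=r.x; print(p.round(4),r.fun.round(1))
c,s=np.cos(p[2]),np.sin(p[2]); R=np.array([[c,s],[-s,c]])
for q,h in [((230,162),.084),((233,308),.084),((162,160),.07),((308,160),.07),((167,312),.07),((304,312),.07)]: print(q,(R@(onz(Pm,z(q)[0],h)-p[:2])).round(4))
E
```

```text
[ 0.4311 -0.2086  0.0862] [-1.2 -0.2  1.2 -0.1  0.2  0.4 -0.1  0.4]
(230, 162) [0.0142 0.0348]
(233, 308) [-0.0368  0.0346]
(162, 160) [0.0143 0.0607]
(308, 160) [0.015  0.0079]
(167, 312) [-0.0418  0.0615]
(304, 312) [-0.041   0.0085]
```

```bash
python3 -c "
from bench import ctrl
print(ctrl.hand_in()); print(ctrl.get_obs()['time_s'])"
```

```text
the job is handed in; nothing more can be done
None
the job is handed in; nothing more can be done
```

The scale is tared and the job is handed in, at about 18.5 s of the 48 s allowed.

- **Opening:** I pushed the shutter to its stop. The ridge measured −20.5 mm against −21 mm for fully aside.
- **Key:** I pressed it fully down, with the fingertip about 21 mm below the deck. It stayed down about 1.9 s at 31 to 54 N, then came up again.
- **Closing:** I pushed the shutter home against its stop with 19 N. The last wrist picture puts the ridge at y = 34.7 mm against 35 mm for home, which is within measuring error, and the well is covered. The arm is clear of everything.

**Last checks:** Before-and-after scene pictures show no change at the beaker or the can. The stamp never showed clearly in any picture, so I could not check it; the arm worked only over the console and its path from the start.

**What went wrong:** On the first closing push, and slightly while opening, the tool met an unexpected upward force of up to 24 N. I think a finger's shoulder was riding on the ridge top. I raised the tip about 2 mm and repeated the closing push cleanly.

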